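# Twist a pot off the stack and make up a kit

### The job

Take the top pot off the twist-locked stack: turn it about a sixth of a turn so that its foot unlocks and lift it away, leaving the lower pot sitting in its stand. Stand the pot upright in the kit tray, then stand the one large capacitor upright inside it, and last put the loose knobbed lid on the lower pot, fully down and flat. Do not disturb the small capacitors or the tally counter.

Things in the scene. Friction and masses are not known exactly. Their poses are not given: they have to be found in the camera images.
- pot_top_centre (a point): upper pot: open, grey, eight-sided, 58 mm across flats (facing 0, 45, 90.. deg from x), 60 g. Point on its axis, half-way up the body, which reaches 16.5 mm above and below it; walls 3 mm, inner floor 13.5 mm below the point. Under this is a foot 36 mm wide, 9 mm high, with two lugs at +x and -x (out to 24 mm from the axis, 10 mm wide, 3.5 mm high, at its bottom). z up.
- pot_top_rim (a point): centre of the upper pot's mouth, level with its rim, 42 mm above the underside of its foot; axes as pot_top_centre. Mouth 52 mm wide; two inward tabs at +x and -x (4 mm thick, 12 mm wide, flush with the rim) leave 40 mm between them.
- pot_low_rim (a point): centre of the lower pot's mouth, level with its rim; pot like the upper one (tabs at +x, -x), 150 g, brass spacers on its floor; loose, but an eight-sided socket keeps it from turning (5 deg play). At the start the upper pot's body rests on this rim and its lugs are 1.5 mm under this pot's tabs, x on x within 7 deg: a straight pull lifts both pots.
- stand_centre (a point): centre of the fixed aluminium stand's socket floor, 6 mm above the worktop; round plate 90 mm wide, socket wall up to 25 mm above the worktop, 66 mm across. How the stack unlocks: turn the upper pot either way about the vertical by 50 to 130 deg from the lugs-under-tabs position, rising at most 1 mm, with little force; then it lifts straight out.
- tray_floor (a point): centre of the floor of the kit tray, 5 mm above the worktop: fixed square dark steel tray, 94 x 94 mm outside, 86 x 86 mm inside, rim 10 mm above the worktop, sides along x and y. The pot stands on its foot anywhere within the rim.
- lid_knob (a point): centre of the round knob (18 mm wide, 26 mm high) of the loose grey lid, 50 g. Plate below it 56 mm wide, 4 mm thick, its top 13 mm below the point; under that a plug 32 mm wide, 5 mm high, that goes between a pot's tabs until the plate lies on the rim. Lid rests on its plug on the worktop, point 22 mm up; fully down on a pot the point is 17 mm above the rim.
- cap_large_centre (a point): centre of the one large capacitor: black upright cylinder with a bright top, 30 mm wide, 50 mm high; point 25 mm above its underside. About 40 g. Standing in a pot it sticks out 20 mm above the rim.
- cap_small_a_centre (a point): centre (21 mm above the worktop) of a small capacitor, 22 mm wide, 42 mm high, black upright cylinder; to be left alone.
- cap_small_b_centre (a point): centre (21 mm above the worktop) of the other small capacitor, like the first; to be left alone.
- counter_centre (a point): centre (14 mm above the worktop) of a round white tally counter, 45 mm wide, 28 mm high, loose; to be left alone.
Not all that is in view belongs to the job. What is shaped like the part that bears pot_top_centre but orange or red is not meant.

How it is judged (in metres and radians):
On the way, in this order (a step that is already met when the one before it is completed fails the run):
1. the upper pot is unlocked and lifted clear of the lower pot, which stays in its stand (z of pot_top_centre in the frame of pot_low_rim above 0.05 m and distance of pot_low_rim from where it was at the start of the episode below 0.012 m and angle between pot_low_rim's own z axis and vertical below 0.07 rad), for 0.1 s.
2. the upper pot stands upright in the kit tray, let go (horizontal distance between pot_top_centre and tray_floor below 0.036 m and angle between pot_top_centre's own z axis and vertical below 0.08 rad and z of pot_top_centre in the frame of tray_floor below 0.0285 m and contact force between the fingers and pot_top below 0.2 N), for 0.2 s.
3. the large capacitor stands upright in that pot, let go (horizontal distance between pot_top_centre and tray_floor below 0.036 m and angle between pot_top_centre's own z axis and vertical below 0.08 rad and z of pot_top_centre in the frame of tray_floor below 0.0285 m and horizontal distance between cap_large_centre and pot_top_centre below 0.02 m and angle between cap_large_centre's own z axis and vertical below 0.12 rad and z of cap_large_centre in the frame of pot_top_centre below 0.016 m and contact force between the fingers and cap_large below 0.2 N), for 0.2 s.
4. the lid is fully down on the lower pot (horizontal distance between lid_knob and pot_low_rim below 0.01 m and angle between lid_knob's own z axis and vertical below 0.08 rad and z of lid_knob in the frame of pot_low_rim below 0.0195 m), for 0.2 s.
At the end, for the whole second after the job is handed in: Upper pot on the kit tray floor, upright (0.08 rad), within 36 mm of its centre; large capacitor on the floor of that pot, upright (0.12 rad); lid flat on the lower pot, within 2.5 mm of fully down and 10 mm of centred; lower pot upright in its stand, within 12 mm of its start; all at rest (all of step 4 and horizontal distance between pot_top_centre and tray_floor below 0.036 m and angle between pot_top_centre's own z axis and vertical below 0.08 rad and z of pot_top_centre in the frame of tray_floor below 0.0285 m and horizontal distance between cap_large_centre and pot_top_centre below 0.02 m and angle between cap_large_centre's own z axis and vertical below 0.12 rad and z of cap_large_centre in the frame of pot_top_centre below 0.016 m and distance of pot_low_rim from where it was at the start of the episode below 0.012 m and angle between pot_low_rim's own z axis and vertical below 0.07 rad and linear speed of each of pot_top, cap_large, lid, pot_low below 0.02 m/s); the robot touches nothing.
It fails at once if the lower pot is pulled up out of its place (by more than 15 mm) or tipped (distance of pot_low_rim from where it was at the start of the episode above 0.015 m or angle between pot_low_rim's own z axis and vertical above 0.15 rad).
It fails at once if a small capacitor or the tally counter is pushed by more than 20 mm or knocked over (distance of any of cap_small_a_centre, cap_small_b_centre, counter_centre from where it was at the start of the episode above 0.02 m).
It also fails if it takes over 72 s, if anything falls off the work surface, if the arm or the gripper's body presses on something with over 40 N, if the wrist force passes 120 N, or if a joint passes its speed limit or range.

### The arm

A 7-joint arm with a two-finger parallel gripper is mounted at the origin on a cart in front of the work surface, level with it; the furniture and walls round the work are solid. World frame = base frame: x ahead of the robot, y to its left, z up, the work surface at z = 0. Lengths are in m, angles in degrees, forces in N, time in s.
With the tool pointing down it reaches from about 0.4 to 0.85 m from the base axis. Payload 4.5 kg.
Tool frame: the origin (TCP) lies at the very end of the fingers, on their centre line; the grasp point (between the pads) lies 19 mm behind it; z points along the fingers, y is the line along which they close (so a half turn about z gives the same grasp; the last joint's range is limited). The gripper opens to 88 mm and grips with 3 to 60 N. Pads are 18 mm wide; open, the fingers measure 123 mm over their backs; the gripper's body (75 mm by 187 mm) begins 45 mm behind the grasp point.
Start: joints at [-67.907, 39.483, -11.15, 89.685, 9.013, 51.709, -12.324], TCP at [0.215, 0.587, 0.215] pointing down, gripper open.
Joint ranges: [-172.22, 172.22], [-26.19, 119.32], [-84.43, 86.54], [7.71, 146.69], [-57.33, 237.33], [2.42, 119.75], [-152.13, 152.13]. Speed limits (degrees/s): [147.25, 147.25, 180, 180, 180, 180, 180].

### API

Orientations are given as a 3x3 rotation matrix whose columns are the frame's x, y, z axes.
In Python, from rig import sensors, camera, env gives the robot as it stands.
- The arm moves only by the shell command python3 -m handwheel 'ROWS' [OPENING]. ROWS is JSON, a list of rows, each an object with "linear": the shift along the tool's x, y, z in cm, a list of three; "angular": the turn, a rotation vector about the tool's x, y, z in degrees, a list of three. In form: [{"linear": [tx, ty, tz], "angular": [rx, ry, rz]}, ...]. A call has 1 to 12 rows; each row is the pose to reach, as a shift and turn from the pose commanded when the call began, along the tool's axes at that moment; what a row does not reach only later rows make up. A row lasts 1/8 s, in which the tool goes at most 62.5 mm and 10.7 degrees, less where a joint would pass 70% of its speed; a pose out of reach is approached as far as the arm can. A call with a gripper value outside its range is refused whole. OPENING is the closure, from 0 (fully open) to 1 (shut), set as the call begins (- or left out, the last holds). The fingers move at their own pace and stop on an object; the grip force is fixed at half the most. Time passes only in rows, so rows that repeat a pose let the fingers close. It gives the time, the measured TCP pose, the force, the opening and the grip force at its end, in the units of the state.
- sensors.get_obs(): the state, without advancing time (a new reading comes with each control period).
- camera(name): name is "side" or "top" or "wrist"; returns a dict with "img" (420x560x3 uint8, red, green, blue), "z_map" (420x560 float32, m along the optical axis (not along the pixel's ray), 0 where there is no reading), "fx", "fy", "cx", "cy" (pixels), "xyz" and "orientation" of the camera in the world; the wrist camera has in their place "mount" (4x4, takes a point from camera to tool coordinates, whose origin is the TCP and whose axes are the flange's). Camera axes: x right, y up, looking along -z (the intrinsics and any distortion apply to the point x, -y, -z); pixel columns grow to the right and rows downward; lengths in m; the calibration is good to about 2 mm. The wrist camera is an equidistant fisheye: a pixel r from the principal point sees the ray r / f radians off the axis. A picture is of the moment at which its call begins: read the wrist's pose just before it.
- env.job_done(): hands the job in; it is judged then, once.
The state is a dict: "time_s": time; "joints": joint angles; "dq": joint speeds; "tau": joint torques, N m; "position": TCP position; "ee_rot": TCP orientation; "contact_force": force on the tool from outside, world axes, zero at the start; "torque": the same for the moment, N m; "width": finger opening in m; "grip_force": force on a finger pad.
Only numpy, scipy, OpenCV 4.12 (cv2) and the standard library are available. Lean on these libraries where they do the work, as an engineer would, in place of code of your own. Each camera call takes 0.05 s, during which the arm holds its last target. There are 200 camera calls.

## Working session

There is one attempt and no reset: what is moved stays moved. The work goes in short steps, Python scripts to look and compute and a shell command to move; the robot and the scene stay as the last step left them, time stands still between calls to the robot, and variables do not carry over. Pictures are saved under pics/ and viewed, at most 10 in all, crops included, and the job is handed in when it is done.

```bash
ls; mkdir -p pics; cat > h.py <<'E'
import numpy as np, cv2
from rig import sensors, camera, env
def pts(c):
    z=c["z_map"]; v,u=np.indices(z.shape)
    P=np.stack([(u-c["cx"])/c["fx"]*z,-(v-c["cy"])/c["fy"]*z,-z],-1)
    return P@np.array(c["orientation"]).T+np.array(c["xyz"])
E
python3 - <<'E'
from h import *
print(sensors.get_obs())
for n in("top","side"):
    c=camera(n); cv2.imwrite(f"pics/{n}.png",c["img"][...,::-1]); print({k:v for k,v in c.items() if k not in("img","z_map")})
    np.savez(f"{n}.npz",P=pts(c),z=c["z_map"],img=c["img"])
E
```

```text
pics
{'time_s': 0.0, 'joints': array([-67.90849485,  39.53018218, -11.14612544,  89.7443895 ,
         9.01159817,  51.71108251, -12.32232991]), 'dq': array([ 0.11135943,  0.01305423,  0.04939991,  0.00544218,  0.04979724,
       -0.00427205,  0.10288125]), 'tau': array([-4.43881186e-05, -5.27575636e+01, -1.26675915e+00, -1.53437912e+01,
       -5.25832549e-02,  6.35696109e-03,  1.62667884e-04]), 'position': array([0.21515147, 0.58607815, 0.21404559]), 'ee_rot': array([[-9.38807367e-01,  3.44442246e-01, -5.16935941e-04],
       [ 3.44442616e-01,  9.38805768e-01, -1.73647652e-03],
       [-1.12813430e-04, -1.80827172e-03, -9.99998359e-01]]), 'contact_force': array([-0.32144957, -0.01049411, -0.36143596]), 'torque': array([ 0.03510473,  0.05664818, -0.03492949]), 'grip_force': 0.0, 'width': 0.0880933718135052}
{'fx': 421.81855729740903, 'fy': 421.81855729740903, 'cx': 272.7052121870227, 'cy': 214.72354761625564, 'xyz': array([ 0.34821608, -0.01049169,  1.46740049]), 'orientation': array([[ 0.020906  ,  0.99404468, -0.10694913],
       [-0.99977265,  0.0203372 , -0.00640646],
       [-0.00419326,  0.10705875,  0.99424385]])}
{'fx': 419.5190126491609, 'fy': 419.5190126491609, 'cx': 274.73917865391525, 'cy': 209.17772954956683, 'xyz': array([ 1.0403182 , -0.37417377,  1.00017562]), 'orientation': array([[ 0.56596769, -0.68161106,  0.46377467],
       [ 0.82440357,  0.4721905 , -0.31208154],
       [-0.00627176,  0.55896556,  0.82916715]])}
```

View pics/top.png

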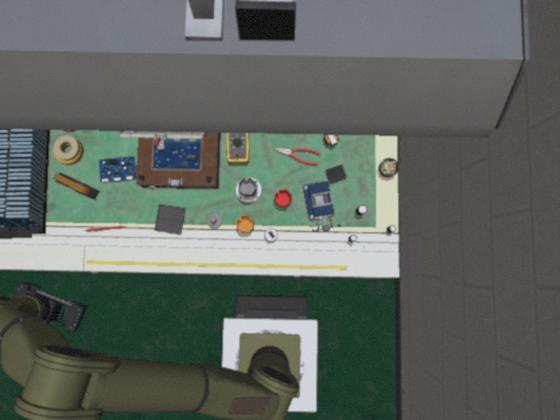

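View pics/side.png

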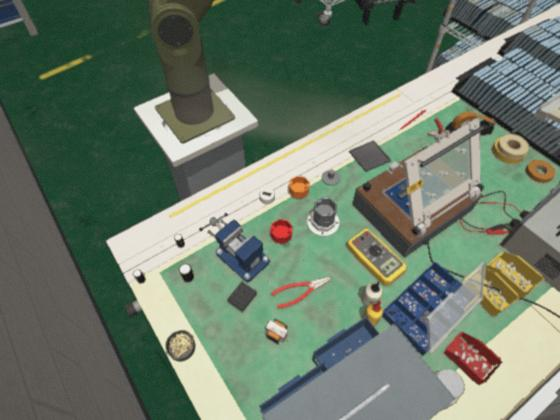

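The top view shows the stack at (248,189), the lid at (214,220), the tray at (170,219), the counter at (271,236), the caps at (361,210), (352,239) and (391,230), and the orange and red decoy pots at (245,225) and (283,199). The side view agrees: stack (323,215), lid (330,176), tray (370,154), caps (186,272), (180,240), (139,275).

```bash
python3 - <<'E'
from h import *
for n,L in(("top",dict(stack=(248,189,14),lid=(214,220,8),tray=(170,219,18),cA=(361,210,7),cB=(352,239,7),cC=(391,230,7),cnt=(271,236,9),orange=(245,225,10),red=(283,199,10))),
 ("side",dict(stack=(323,215,20),lid=(330,176,10),tray=(370,154,22),cA=(186,272,9),cB=(180,240,9),cC=(139,275,9),cnt=(266,197,10)))):
    d=np.load(n+".npz"); P=d["P"]; z=d["z"]
    for k,(u,v,r) in L.items():
        Q=P[v-r:v+r+1,u-r:u+r+1].reshape(-1,3); Q=Q[z[v-r:v+r+1,u-r:u+r+1].ravel()>0]
        lo=np.median(P[...,2][(abs(P[...,2])<.03)])
        h=np.percentile(Q[:,2],97); T=Q[Q[:,2]>h-.008]
        if k=="tray": T=Q
        print(n,k,"ztop %.3f zmin %.3f"%(h,Q[:,2].min()),"c",(T[:,:2].min(0)+T[:,:2].max(0)).round(4)/2,"med",np.median(T,0).round(4),"ext",np.ptp(T[:,:2],axis=0).round(3),len(T))
for n,b in(("top",(140,120,400,250)),("side",(120,130,400,300))):
    i=cv2.imread(f"pics/{n}.png")[b[1]:b[3],b[0]:b[2]]
    cv2.imwrite(f"pics/{n}c.png",cv2.resize(i,None,fx=2.8,fy=2.8,interpolation=2))
E
```

```text
top stack ztop 0.083 zmin -0.007 c [0.59335 0.08765] med [0.5939 0.0876 0.0821] ext [0.059 0.057] 68
top lid ztop 0.036 zmin -0.008 c [0.4834 0.2023] med [0.4837 0.202  0.0357] ext [0.014 0.015] 22
top tray ztop 0.013 zmin -0.010 c [0.4837  0.35815] med [0.4832 0.3567 0.0037] ext [0.129 0.133] 1365
top cA ztop 0.055 zmin -0.005 c [ 0.52635 -0.30285] med [ 0.5266 -0.3018  0.0514] ext [0.027 0.028] 55
top cB ztop 0.046 zmin -0.130 c [ 0.42975 -0.27365] med [ 0.4283 -0.273   0.0438] ext [0.017 0.021] 33
top cC ztop 0.044 zmin -0.728 c [ 0.4646 -0.4048] med [ 0.4646 -0.4054  0.0427] ext [0.02  0.021] 36
top cnt ztop 0.032 zmin -0.807 c [0.4369 0.0065] med [0.4366 0.0033 0.0273] ext [0.041 0.041] 116
top orange ztop 0.045 zmin -0.806 c [0.4697  0.09555] med [0.4715 0.0994 0.043 ] ext [0.058 0.055] 63
top red ztop 0.045 zmin -0.007 c [ 0.5629  -0.03505] med [ 0.5688 -0.0402  0.0427] ext [0.056 0.055] 58
side stack ztop 0.080 zmin -0.005 c [0.59505 0.08595] med [0.5951 0.0843 0.0791] ext [0.059 0.06 ] 153
side lid ztop 0.034 zmin -0.006 c [0.4862 0.201 ] med [0.487  0.1995 0.034 ] ext [0.017 0.02 ] 32
side tray ztop 0.082 zmin -0.008 c [0.49275 0.37225] med [0.4807 0.3628 0.0016] ext [0.255 0.237] 2016
side cA ztop 0.051 zmin -0.004 c [ 0.52925 -0.30395] med [ 0.5302 -0.304   0.0494] ext [0.028 0.029] 115
side cB ztop 0.043 zmin -0.008 c [ 0.4313  -0.27465] med [ 0.4318 -0.2747  0.0414] ext [0.021 0.021] 53
side cC ztop 0.043 zmin -0.009 c [ 0.46625 -0.4074 ] med [ 0.4683 -0.4074  0.0409] ext [0.021 0.021] 62
side cnt ztop 0.029 zmin -0.009 c [0.43765 0.0035 ] med [0.4381 0.0012 0.0251] ext [0.042 0.045] 151
```

View pics/topc.png

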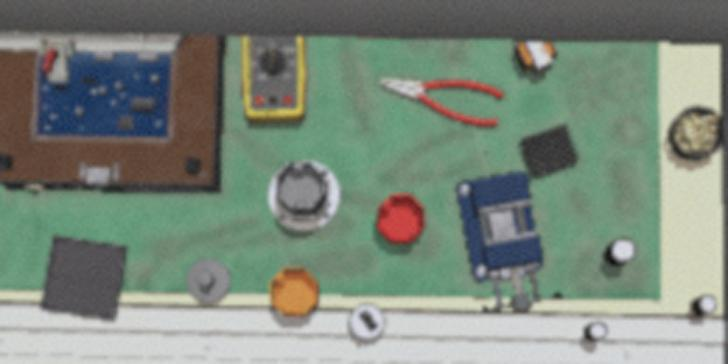

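```bash
cat >> h.py <<'E'
def to(x,y,z,yaw=None):
    "cm shift in tool axes to world TCP target; yaw = world angle (deg) of tool y, mod 180"
    o=sensors.get_obs(); R=np.array(o["ee_rot"]); d=R.T@(np.array([x,y,z])-o["position"])*100
    a=np.degrees(np.arctan2(R[1,1],R[0,1])); t=0 if yaw is None else (a-yaw+90)%180-90
    # residual tilt to remove
    tilt=np.cross(R[:,2],[0,0,-1]); 
    print("lin",d.round(2),"rz(tool)",round(t,1),"yaw now",round(a,1),"tilt fix(tool deg)",np.degrees(R.T@tilt).round(2),"q7",o["joints"][6].round(0),"t",o["time_s"],"pos",np.round(o["position"],4),"F",np.round(o["contact_force"],1),"w",round(o["width"],4),o["grip_force"])
E
python3 - <<'E'
from h import *
P=np.concatenate([np.load("top.npz")["P"].reshape(-1,3),np.load("side.npz")["P"].reshape(-1,3)])
H=np.full((14,24),-1.)
for p in P:
    i,j=int((p[0]-.35)/.03),int((p[1]+.2)/.03)
    if p[0]>.35 and p[1]>-.2 and i<14 and j<24 and p[2]<.5: H[i,j]=max(H[i,j],p[2])
print("cols y from -.2 step .03; rows x from .35")
for i in range(14): print("%.2f"%(.35+.03*i),*["%4d"%(1000*v) for v in H[i]])
to(.594,.087,.23)
E
```

```text
cols y from -.2 step .03; rows x from .35
0.35   10    7    8    7    6    8   11    8    5    6    6    8    8    9    7    7    8    7    8    8    7    8    7    6
0.38    5    6    6    8    6    8    7   10    6    9   13    6    6    8    8    7    7    7    7    7    5    5    8    9
0.41    7    7    7    9    7    7   37   32    8   10   10    7    8    8    9    6    9   19   15    7   10   10    7    8
0.44   86   82   65    7    6    6   36   30   43   48   46    6   13   16   17   10    7   19   14   18   14    7    8   10
0.47   79   98  100    9    9    9   12   10   46   49   46   10   17   41   13    7   13   14   12   13   14    9   10    9
0.50  103  103  102   10   11    9    9   10    8   32   39    8   11   19    9    9   16   19   14   13   13    8    7    9
0.53  103  102   94    9   47   47   46   10   11   13   13    8    9   10    8   11    7   12   15   18   10   10   12    8
0.56  100  101  103   14   49   48   45    8   85   85   87    8    8   10    9   50   11   94   61   54   59    9    9    9
0.59  100  101  102   22    8   45    9    8   87   85   8
[... 155 characters left out ...]
8   88   89   87   91   89    7   18
0.65   31   11    7    7    8    9    9    9   10   10    8    8   83   91   89   96   95  324   95   90   87   87   77   10
0.68    8   11   15   14   16   11    9    8   11   39   44   40   80  287  288  286  302  316  297  287  287  285   78   10
0.71    8   16   16   18   17   17   16    9    8   38   42   40   81  277  290  292  291  293  290  290  290  272   78   10
0.74   42   13   13   12   10   17   13    7    9   38   52   48   72  217  218  236  207  208  206  207  220  213    5   11
lin [-52.76 -33.81  -1.53] rz(tool) 0 yaw now 69.8 tilt fix(tool deg) [-0.09  0.01  0.  ] q7 -12.0 t 0.1 pos [0.2152 0.5862 0.2141] F [ 0.5  0.1 -0.4] w 0.0881 0.0
```

```bash
python3 -m handwheel '[{"linear":[-5,-3,-1.5],"angular":[0,0,0]},{"linear":[-10,-6.4,-1.5],"angular":[0,0,0]},{"linear":[-15,-9.6,-1.5],"angular":[0,0,0]},{"linear":[-20,-12.8,-1.5],"angular":[0,0,0]},{"linear":[-25,-16,-1.5],"angular":[0,0,0]},{"linear":[-30,-19.2,-1.5],"angular":[0,0,0]},{"linear":[-35,-22.4,-1.5],"angular":[0,0,0]},{"linear":[-40,-25.6,-1.5],"angular":[0,0,0]},{"linear":[-45,-28.8,-1.5],"angular":[0,0,0]},{"linear":[-50,-32,-1.5],"angular":[0,0,0]},{"linear":[-52.8,-33.8,-1.5],"angular":[0,0,0]},{"linear":[-52.8,-33.8,-1.5],"angular":[0,0,0]}]' 0
cat >> h.py <<'E'
def rectify(name,zplane,cx,cy,half,res):
    "wrist picture resampled to a top-down view of plane z=zplane; rows: -x down.. (up=+x), cols: left=+y"
    o=sensors.get_obs(); c=camera("wrist"); R=np.array(o["ee_rot"]); p=np.array(o["position"]); M=np.array(c["mount"])
    n=int(2*half/res); i,j=np.indices((n,n))
    W=np.stack([cx+half-(i+.5)*res, cy+half-(j+.5)*res, np.full((n,n),zplane)],-1)
    T=(W-p)@R; C=(T-M[:3,3])@M[:3,:3]
    x,y,z=C[...,0],-C[...,1],-C[...,2]; r=np.hypot(x,y); th=np.arctan2(r,z); s=th/np.maximum(r,1e-9)
    im=cv2.remap(c["img"],(c["cx"]+c["fx"]*s*x).astype(np.float32),(c["cy"]+c["fy"]*s*y).astype(np.float32),1)
    cv2.imwrite(name,im[...,::-1]); np.save("wr.npy",im); return c
E
python3 - <<'E'
from h import *
to(.594,.087,.23)
c=rectify("pics/w1.png",.081,.594,.087,.06,.0002); print(c["mount"].round(3),c["fx"],c["z_map"].min())
E
```

```text
time_s: 1.6
position: [0.5957, 0.0836, 0.2291]
ee_rot: [[-0.937, 0.35, -0.0], [0.35, 0.937, -0.002], [-0.001, -0.002, -1.0]]
contact_force: [0.2, 0.5, -0.2]
width: 0.0886
grip_force: 0.0
lin [ 0.28  0.26 -0.1 ] rz(tool) 0 yaw now 69.5 tilt fix(tool deg) [-0.1   0.03  0.  ] q7 47.0 t 1.6 pos [0.5957 0.0836 0.2291] F [ 0.2  0.5 -0.2] w 0.0886 0.0
[[ 0.     0.949  0.315  0.081]
 [ 1.     0.    -0.001  0.001]
 [-0.001  0.315 -0.949 -0.169]
 [ 0.     0.     0.     1.   ]] 325.19226210127806 0.0
```

View pics/w1.png

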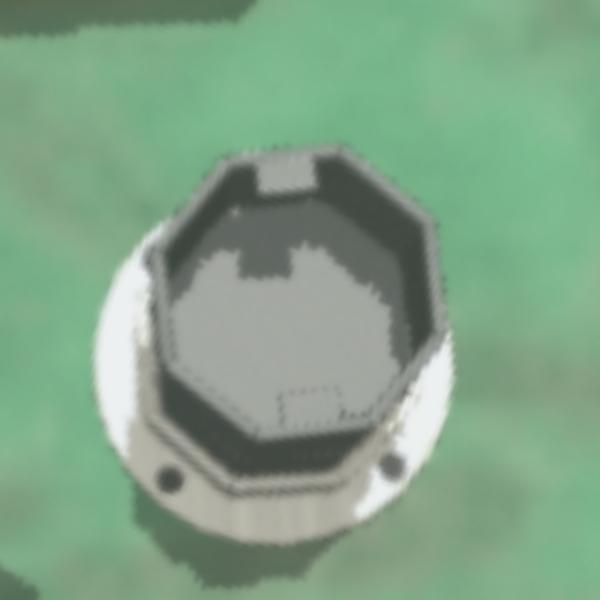

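The rectified wrist view (0.2 mm/px) shows the upper rim as an octagon centred near (302,293), with its tabs at (287,172) and (312,405). That puts its axis at about (0.595, 0.087) with a yaw of about +5°, so I will grip the flats at 50° and turn towards -30°.

```bash
python3 - <<'E'
from h import *
to(.5948,.087,.054,50)
E
python3 -m handwheel '[{"linear":[0.2,0.35,0],"angular":[0,0,9.8]},{"linear":[0.2,0.35,0],"angular":[0,0,19.5]},{"linear":[0.2,0.35,4],"angular":[0,0,19.5]},{"linear":[0.2,0.35,8],"angular":[0,0,19.5]},{"linear":[0.2,0.35,11],"angular":[0,0,19.5]},{"linear":[0.2,0.35,11],"angular":[0,0,19.5]},{"linear":[0.2,0.35,11],"angular":[0,0,19.5]}]'
python3 - <<'E'
from h import *
to(.5948,.087,.054,50)
c=rectify("pics/w2.png",.081,.594,.087,.06,.0002)
E
```

```text
lin [-0.03  0.07 17.52] rz(tool) 19.7 yaw now 69.7 tilt fix(tool deg) [-0.03 -0.06  0.  ] q7 47.0 t 1.65 pos [0.5945 0.0864 0.2292] F [-0.4 -0.1  0.7] w 0.088 0.0
time_s: 2.52
position: [0.5942, 0.0929, 0.121]
ee_rot: [[-0.771, 0.637, 0.001], [0.637, 0.771, 0.001], [-0.0, 0.002, -1.0]]
contact_force: [-0.1, 0.0, 0.2]
width: 0.088
grip_force: 0.0
lin [-0.42 -0.43  6.7 ] rz(tool) 0.4 yaw now 50.4 tilt fix(tool deg) [0.1  0.02 0.  ] q7 29.0 t 2.525 pos [0.5942 0.0929 0.121 ] F [-0.1  0.   0.2] w 0.088 0.0
```

View pics/w2.png

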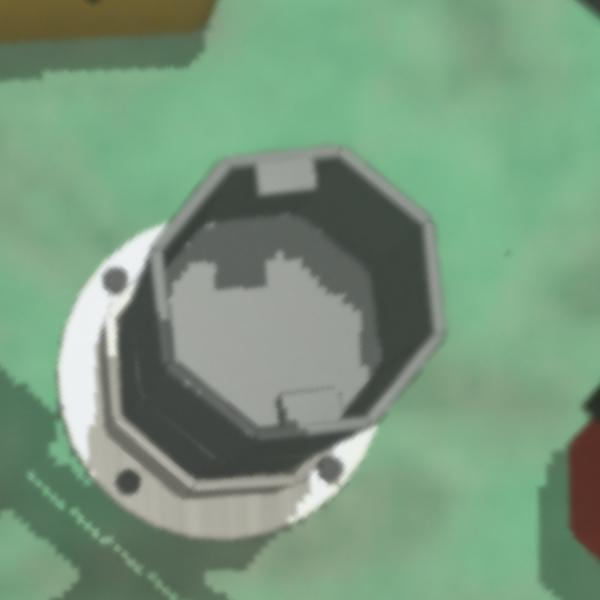

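The closer view confirms the rim centre at (299,293), which is (0.5954, 0.0872), with a yaw of 5°. I'll correct, descend and close.

```bash
python3 -m handwheel '[{"linear":[-0.45,-0.37,0],"angular":[0,0,0]},{"linear":[-0.45,-0.37,1.5],"angular":[0,0,0]},{"linear":[-0.45,-0.37,4],"angular":[0,0,0]},{"linear":[-0.45,-0.37,6],"angular":[0,0,0]},{"linear":[-0.45,-0.37,6.7],"angular":[0,0,0]},{"linear":[-0.45,-0.37,6.7],"angular":[0,0,0]},{"linear":[-0.45,-0.37,6.7],"angular":[0,0,0]}]'
python3 - <<'E'
from h import *
to(.5954,.0872,.054,50)
E
python3 -m handwheel '[{"linear":[0,0,0],"angular":[0,0,0]},{"linear":[0,0,0],"angular":[0,0,0]},{"linear":[0,0,0],"angular":[0,0,0]},{"linear":[0,0,0],"angular":[0,0,0]},{"linear":[0,0,0],"angular":[0,0,0]},{"linear":[0,0,0],"angular":[0,0,0]}]' 0.5
python3 - <<'E'
from h import *
to(.5954,.0872,.054,50)
E
```

```text
time_s: 3.45
position: [0.5955, 0.0859, 0.0534]
ee_rot: [[-0.77, 0.638, 0.001], [0.638, 0.77, 0.0], [-0.001, 0.001, -1.0]]
contact_force: [-0.2, -0.5, 0.0]
width: 0.0882
grip_force: 0.0
lin [ 0.09  0.09 -0.06] rz(tool) 0.3 yaw now 50.3 tilt fix(tool deg) [ 0.06  0.04 -0.  ] q7 29.0 t 3.45 pos [0.5955 0.0859 0.0534] F [-0.2 -0.5  0. ] w 0.0882 0.0
time_s: 4.2
position: [0.5951, 0.0859, 0.053]
ee_rot: [[-0.77, 0.638, 0.0], [0.638, 0.77, 0.0], [-0.0, 0.0, -1.0]]
contact_force: [0.6, 0.5, 2.9]
width: 0.0576
grip_force: 30.0
lin [ 0.06  0.12 -0.1 ] rz(tool) 0.3 yaw now 50.3 tilt fix(tool deg) [0.02 0.01 0.  ] q7 29.0 t 4.2 pos [0.5951 0.0859 0.053 ] F [0.6 0.5 2.9] w 0.0576 29.97836172580719
```

```bash
python3 -m handwheel '[{"linear":[0,0,0],"angular":[0,0,7]},{"linear":[0,0,0],"angular":[0,0,14]},{"linear":[0,0,0],"angular":[0,0,21]},{"linear":[0,0,0],"angular":[0,0,28]},{"linear":[0,0,0],"angular":[0,0,35]},{"linear":[0,0,0],"angular":[0,0,42]}]' 0.5
python3 -m handwheel '[{"linear":[0,0,0],"angular":[0,0,7]},{"linear":[0,0,0],"angular":[0,0,14]},{"linear":[0,0,0],"angular":[0,0,21]},{"linear":[0,0,0],"angular":[0,0,28]},{"linear":[0,0,0],"angular":[0,0,35]},{"linear":[0,0,0],"angular":[0,0,39]},{"linear":[0,0,0],"angular":[0,0,39]},{"linear":[0,0,0],"angular":[0,0,39]}]' 0.5
python3 - <<'E'
from h import *
print(sensors.get_obs()["torque"])
to(.5954,.0872,.054,-30)
E
```

```text
time_s: 4.95
position: [0.5952, 0.0858, 0.053]
ee_rot: [[-0.141, 0.99, 0.0], [0.99, 0.141, 0.0], [0.0, 0.0, -1.0]]
contact_force: [0.2, -0.2, 2.6]
width: 0.0568
grip_force: 30.0
time_s: 5.95
position: [0.5952, 0.086, 0.053]
ee_rot: [[0.509, 0.861, 0.001], [0.861, -0.509, 0.0], [0.001, 0.0, -1.0]]
contact_force: [-0.4, 0.1, 3.1]
width: 0.0574
grip_force: 30.0
[ 0.02344241  0.11303039 -0.00472536]
lin [ 0.11 -0.05 -0.1 ] rz(tool) -0.6 yaw now -30.6 tilt fix(tool deg) [ 0.01 -0.03 -0.  ] q7 -23.0 t 5.95 pos [0.5952 0.086  0.053 ] F [-0.4  0.1  3.1] w 0.0574 29.9768927693367
```

```bash
python3 -m handwheel '[{"linear":[0,0,-0.3],"angular":[0,0,0]},{"linear":[0,0,-0.6],"angular":[0,0,0]},{"linear":[0,0,-0.9],"angular":[0,0,0]},{"linear":[0,0,-0.9],"angular":[0,0,0]},{"linear":[0,0,-0.9],"angular":[0,0,0]},{"linear":[0,0,-0.9],"angular":[0,0,0]}]' 0.5
python3 - <<'E'
from h import *
to(.5952,.086,.14)
c=camera("side"); i=c["img"][170:250,270:370,::-1]; cv2.imwrite("pics/s2.png",cv2.resize(i,None,fx=6,fy=6,interpolation=2))
E
```

```text
time_s: 6.7
position: [0.5949, 0.0858, 0.0617]
ee_rot: [[0.51, 0.86, -0.0], [0.86, -0.51, 0.0], [-0.0, -0.0, -1.0]]
contact_force: [0.1, 0.3, -1.0]
width: 0.0572
grip_force: 30.0
lin [ 0.03  0.01 -7.83] rz(tool) 0 yaw now -30.7 tilt fix(tool deg) [-0.01  0.   -0.  ] q7 -24.0 t 6.7 pos [0.5949 0.0858 0.0617] F [ 0.1  0.3 -1. ] w 0.0572 29.980842769145966
```

View pics/s2.png

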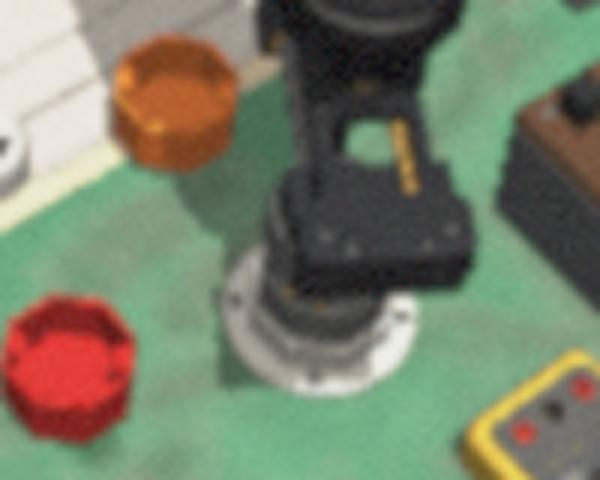

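The gripper hides the gap between the pots at (320,310), and the force reading favours the upper pot alone (about -0.6 N, against -2.1 N for both). I'll average a few readings.

```bash
for k in 1 2 3 4 5 6; do python3 -m handwheel '[{"linear":[0,0,0],"angular":[0,0,0]}]' 0.5 | grep contact; done
```

```text
contact_force: [0.5, 0.3, -1.0]
contact_force: [-0.4, 0.2, -1.4]
contact_force: [-0.7, 0.9, -0.3]
contact_force: [0.5, 0.1, -0.4]
contact_force: [-0.3, 0.3, -0.7]
contact_force: [0.4, -0.4, -1.5]
```

```bash
python3 -m handwheel '[{"linear":[0,0,-1],"angular":[0,0,0]},{"linear":[0,0,-2.5],"angular":[0,0,0]},{"linear":[0,0,-5],"angular":[0,0,0]},{"linear":[0,0,-8],"angular":[0,0,0]},{"linear":[0,0,-10],"angular":[0,0,0]},{"linear":[0,0,-10],"angular":[0,0,0]},{"linear":[0,0,-10],"angular":[0,0,0]},{"linear":[0,0,-10],"angular":[0,0,0]}]' 0.5
python3 - <<'E'
from h import *
c=camera("side"); P=pts(c); z=c["z_map"]
m=(np.hypot(P[...,0]-.595,P[...,1]-.087)<.028)&(z>0)&(P[...,2]<.075)
Q=P[m]; print("low pot heights",np.percentile(Q[:,2],[5,50,95]).round(3),m.sum())
# tray from top cam: dark pixels
d=np.load("top.npz"); I=d["img"].astype(int); P=d["P"]
m=(I.max(-1)<95)&(abs(P[...,2])<.03)&(abs(P[...,0]-.483)<.09)&(abs(P[...,1]-.357)<.09)
m=cv2.morphologyEx(m.astype(np.uint8),cv2.MORPH_OPEN,np.ones((3,3)))>0
print("tray",cv2.minAreaRect(P[m][:,:2].astype(np.float32)*1000),P[m].mean(0).round(4),m.sum())
to(.483,.357,.165)
E
```

```text
time_s: 8.5
position: [0.5943, 0.0858, 0.1609]
ee_rot: [[0.51, 0.86, -0.002], [0.86, -0.51, -0.0], [-0.001, -0.001, -1.0]]
contact_force: [0.1, -0.3, -0.5]
width: 0.0571
grip_force: 30.0
low pot heights [0.016 0.024 0.048] 266
tray ((484.5905456542969, 356.83074951171875), (91.59717559814453, 87.83403778076172), 82.8973617553711) [0.4852 0.3575 0.0056] 661
lin [ 17.66 -23.41  -0.4 ] rz(tool) 0 yaw now -30.7 tilt fix(tool deg) [-0.08  0.07  0.  ] q7 -26.0 t 8.55 pos [0.5943 0.0857 0.1609] F [ 0.2 -0.6 -0.3] w 0.0573 29.980761408805847
```

```bash
python3 -m handwheel '[{"linear":[3,-3.9,0],"angular":[0,0,0]},{"linear":[6,-7.9,0],"angular":[0,0,0]},{"linear":[9,-11.8,0],"angular":[0,0,0]},{"linear":[12,-15.7,0],"angular":[0,0,0]},{"linear":[15,-19.6,0],"angular":[0,0,0]},{"linear":[17,-22.3,0],"angular":[0,0,0]},{"linear":[17.75,-23.25,0],"angular":[0,0,0]},{"linear":[17.75,-23.25,0],"angular":[0,0,0]},{"linear":[17.75,-23.25,2],"angular":[0,0,0]},{"linear":[17.75,-23.25,5],"angular":[0,0,0]},{"linear":[17.75,-23.25,8],"angular":[0,0,0]},{"linear":[17.75,-23.25,8],"angular":[0,0,0]}]' 0.5
python3 -m handwheel '[{"linear":[0,0,0],"angular":[0,0,0]},{"linear":[0,0,0],"angular":[0,0,0]}]' 0.5 >/dev/null
python3 - <<'E'
from h import *
to(.4848,.357,.0200)
E
```

```text
time_s: 10.05
position: [0.4853, 0.3535, 0.0801]
ee_rot: [[0.513, 0.859, -0.003], [0.859, -0.513, -0.004], [-0.005, -0.001, -1.0]]
contact_force: [-0.2, 0.1, -0.8]
width: 0.0571
grip_force: 30.0
lin [-0.11 -0.17  6.33] rz(tool) 0 yaw now -30.7 tilt fix(tool deg) [ 0.07 -0.13 -0.  ] q7 -48.0 t 10.3 pos [0.4867 0.357  0.0833] F [ 0.7  0.2 -1.2] w 0.0573 29.980775713920593
```

```bash
python3 -m handwheel '[{"linear":[-0.1,-0.15,2],"angular":[0,0,0]},{"linear":[-0.1,-0.15,4],"angular":[0,0,0]},{"linear":[-0.1,-0.15,5.5],"angular":[0,0,0]},{"linear":[-0.1,-0.15,6.1],"angular":[0,0,0]},{"linear":[-0.1,-0.15,6.3],"angular":[0,0,0]},{"linear":[-0.1,-0.15,6.3],"angular":[0,0,0]},{"linear":[-0.1,-0.15,6.3],"angular":[0,0,0]}]' 0.5
python3 - <<'E'
from h import *
to(.4848,.357,.0190)
E
```

```text
time_s: 11.18
position: [0.484, 0.3571, 0.0193]
ee_rot: [[0.51, 0.86, 0.001], [0.86, -0.51, 0.001], [0.001, 0.0, -1.0]]
contact_force: [-0.6, 0.0, -0.5]
width: 0.0573
grip_force: 30.0
lin [0.03 0.08 0.03] rz(tool) 0 yaw now -30.7 tilt fix(tool deg) [ 0.02 -0.05 -0.  ] q7 -47.0 t 11.175 pos [0.484  0.3571 0.0193] F [-0.6  0.  -0.5] w 0.0573 29.98073637485504
```

```bash
python3 -m handwheel '[{"linear":[0,0,0.1],"angular":[0,0,0]},{"linear":[0,0,0.1],"angular":[0,0,0]},{"linear":[0,0,0.1],"angular":[0,0,0]}]' 0.5 | grep -E "pos|force"
python3 -m handwheel '[{"linear":[0,0,0.1],"angular":[0,0,0]},{"linear":[0,0,0.1],"angular":[0,0,0]},{"linear":[0,0,0.1],"angular":[0,0,0]},{"linear":[0,0,0.1],"angular":[0,0,0]},{"linear":[0,0,0.1],"angular":[0,0,0]}]' 0 | grep -E "pos|force|wid"
python3 -m handwheel '[{"linear":[0,0,-1],"angular":[0,0,0]},{"linear":[0,0,-4],"angular":[0,0,0]},{"linear":[0,0,-9],"angular":[0,0,0]},{"linear":[0,0,-14],"angular":[0,0,0]},{"linear":[0,0,-19],"angular":[0,0,0]},{"linear":[0,0,-21],"angular":[0,0,0]},{"linear":[0,0,-21],"angular":[0,0,0]},{"linear":[0,0,-21],"angular":[0,0,0]}]' 0
python3 - <<'E'
from h import *
rectify("pics/w3.png",.047,.4845,.357,.06,.0002)
for n in("top","side"):
    c=camera(n);P=pts(c);z=c["z_map"]
    m=(np.hypot(P[...,0]-.4845,P[...,1]-.357)<.045)&(z>0)&(P[...,2]>.035)&(P[...,2]<.1);Q=P[m];print(n,m.sum(),np.percentile(Q,[2,98],axis=0).round(4) if m.sum() else 0, Q.mean(0))
to(.528,-.303,.2)
E
```

```text
position: [0.4839, 0.3571, 0.018]
contact_force: [0.5, 0.7, 1.3]
grip_force: 30.0
position: [0.4837, 0.3569, 0.0168]
contact_force: [-0.8, -0.3, -0.1]
width: 0.0882
grip_force: 0.0
time_s: 13.18
position: [0.4828, 0.3566, 0.226]
ee_rot: [[0.51, 0.86, -0.002], [0.86, -0.51, -0.001], [-0.001, -0.001, -1.0]]
contact_force: [-1.1, 0.1, -0.5]
width: 0.0883
grip_force: 0.0
top 86 [[0.4552 0.329  0.0358]
 [0.5111 0.3866 0.0528]] [0.48324298 0.35714779 0.04496064]
side 142 [[0.456  0.3282 0.0353]
 [0.5129 0.3865 0.048 ]] [0.48554378 0.35541321 0.04229379]
lin [-54.43  37.5    2.64] rz(tool) 0 yaw now -30.7 tilt fix(tool deg) [-0.06  0.14  0.  ] q7 -53.0 t 13.325 pos [0.4829 0.3565 0.2255] F [0.4 0.2 0.3] w 0.0885 0.0
```

View pics/w3.png

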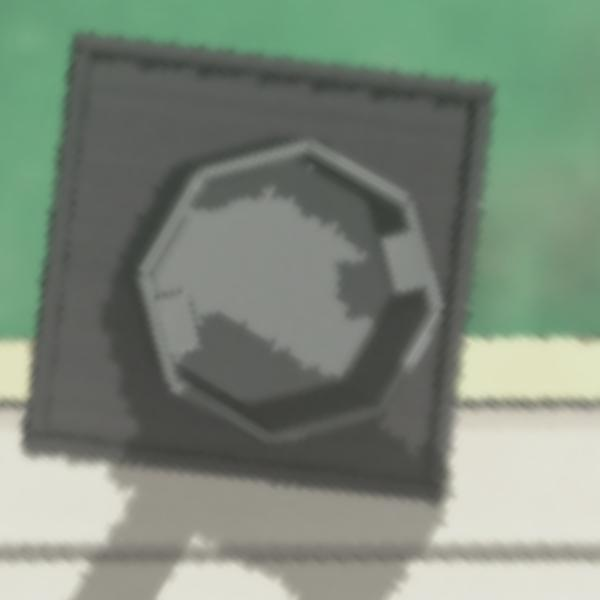

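The view shows the pot upright in the tray, with its rim centre near (291,291) and its tabs at about -75°. Next is the large capacitor, gripped with the fingers along x so the body stays clear of the vise.

```bash
python3 -m handwheel '[{"linear":[-4.5,3.1,0],"angular":[0,0,0]},{"linear":[-9,6.2,0],"angular":[0,0,0]},{"linear":[-13.6,9.4,0],"angular":[0,0,0]},{"linear":[-18.1,12.5,0],"angular":[0,0,-5]},{"linear":[-22.7,15.6,0],"angular":[0,0,-10]},{"linear":[-27.2,18.8,0],"angular":[0,0,-15]},{"linear":[-31.8,21.9,0],"angular":[0,0,-20]},{"linear":[-36.3,25,0],"angular":[0,0,-25]},{"linear":[-40.8,28.1,0],"angular":[0,0,-30]},{"linear":[-45.4,31.2,0],"angular":[0,0,-30.7]},{"linear":[-50,34.4,0],"angular":[0,0,-30.7]},{"linear":[-54.4,37.5,0],"angular":[0,0,-30.7]}]' 0.25
python3 -m handwheel '[{"linear":[0,0,0],"angular":[0,0,0]},{"linear":[0,0,0],"angular":[0,0,0]}]' >/dev/null
python3 - <<'E'
from h import *
rectify("pics/w4.png",.050,.528,-.303,.06,.0002)
to(.528,-.303,.11,0)
im=np.load("wr.npy"); g=im.min(-1); m=g>170
n,l,s,ce=cv2.connectedComponentsWithStats(m.astype(np.uint8))
for k in range(1,n):
    if s[k,4]>3000: print(s[k],ce[k],"world",(.528+.06-ce[k][1]*.0002).round(4),(-.303+.06-ce[k][0]*.0002).round(4))
E
```

```text
time_s: 14.82
position: [0.5284, -0.3041, 0.2258]
ee_rot: [[-0.0, 1.0, -0.001], [1.0, 0.0, 0.001], [0.001, -0.001, -1.0]]
contact_force: [1.2, 1.3, -0.0]
width: 0.0657
grip_force: 0.0
lin [-0.29 -0.08 11.6 ] rz(tool) 0.1 yaw now 0.1 tilt fix(tool deg) [-0.07 -0.13 -0.  ] q7 33.0 t 15.125 pos [ 0.5289 -0.3003  0.226 ] F [0.1 0.  0.3] w 0.066 0.0
[  225     0   375   600 74990] [515.85030004 350.56396853] world 0.5179 -0.3462
[ 243  232  120  112 6801] [310.30142626 275.45552125] world 0.5329 -0.3051
```

View pics/w4.png

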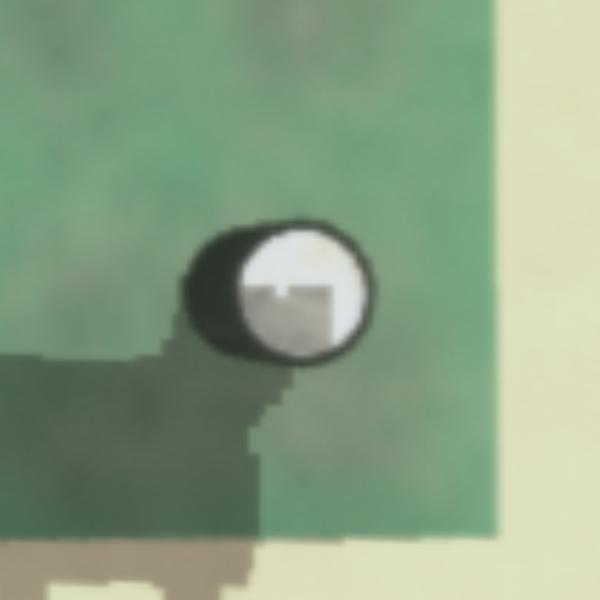

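The bright top is centred at (303,293), so the capacitor is at (0.5294, -0.3036), matching the earlier estimate. I'll descend to z = 0.029 and grip.

```bash
python3 -m handwheel '[{"linear":[-0.33,0.05,3],"angular":[0,0,0]},{"linear":[-0.33,0.05,8],"angular":[0,0,0]},{"linear":[-0.33,0.05,12],"angular":[0,0,0]},{"linear":[-0.33,0.05,14],"angular":[0,0,0]},{"linear":[-0.33,0.05,15],"angular":[0,0,0]},{"linear":[-0.33,0.05,15],"angular":[0,0,0]},{"linear":[-0.33,0.05,17],"angular":[0,0,0]},{"linear":[-0.33,0.05,19],"angular":[0,0,0]},{"linear":[-0.33,0.05,19.7],"angular":[0,0,0]},{"linear":[-0.33,0.05,19.7],"angular":[0,0,0]},{"linear":[-0.33,0.05,19.7],"angular":[0,0,0]}]' 0.25
python3 -m handwheel '[{"linear":[0,0,0],"angular":[0,0,0]},{"linear":[0,0,0],"angular":[0,0,0]},{"linear":[0,0,0],"angular":[0,0,0]},{"linear":[0,0,0],"angular":[0,0,0]},{"linear":[0,0,0],"angular":[0,0,0]},{"linear":[0,0,0],"angular":[0,0,0]}]' 0.8
python3 -m handwheel '[{"linear":[0,0,-2],"angular":[0,0,0]},{"linear":[0,0,-5],"angular":[0,0,0]},{"linear":[0,0,-10],"angular":[0,0,0]},{"linear":[0,0,-15],"angular":[0,0,0]},{"linear":[0,0,-18],"angular":[0,0,0]},{"linear":[0,0,-18],"angular":[0,0,0]},{"linear":[0,0,-18],"angular":[0,0,0]}]' 0.8
python3 - <<'E'
from h import *
to(.4845,.3572,.2,0)
E
```

```text
time_s: 16.5
position: [0.5298, -0.3059, 0.0303]
ee_rot: [[-0.001, 1.0, 0.001], [1.0, 0.001, -0.0], [-0.0, 0.001, -1.0]]
contact_force: [0.1, 0.3, 0.2]
width: 0.0664
grip_force: 0.0
time_s: 17.25
position: [0.5294, -0.3055, 0.0298]
ee_rot: [[-0.001, 1.0, -0.0], [1.0, 0.001, 0.0], [0.0, -0.0, -1.0]]
contact_force: [0.6, -0.4, -0.1]
width: 0.0174
grip_force: 0.0
time_s: 18.12
position: [0.5289, -0.3052, 0.2098]
ee_rot: [[-0.001, 1.0, -0.0], [1.0, 0.001, 0.001], [0.001, -0.0, -1.0]]
contact_force: [-0.2, 1.4, 0.2]
width: 0.0175
grip_force: 0.0
lin [66.24 -4.39  1.02] rz(tool) 0.0 yaw now 0.0 tilt fix(tool deg) [-0.03 -0.03  0.  ] q7 33.0 t 18.125 pos [ 0.5289 -0.3052  0.2098] F [-0.2  1.4  0.2] w 0.0175 0.0
```

The grasp closed on nothing, so I'll look again.

```bash
python3 - <<'E'
from h import *
rectify("pics/w5.png",.050,.528,-.303,.08,.0003)
for n in("top","side"):
    c=camera(n);P=pts(c);z=c["z_map"]
    m=(np.hypot(P[...,0]-.529,P[...,1]+.303)<.05)&(z>0)&(P[...,2]>.015)&(P[...,2]<.1);Q=P[m];print(n,m.sum(),np.percentile(Q,[2,50,98],axis=0).round(4) if m.sum() else 0)
E
```

```text
top 83 [[ 0.5128 -0.316   0.019 ]
 [ 0.526  -0.2994  0.0504]
 [ 0.5404 -0.2876  0.056 ]]
side 173 [[ 0.515  -0.3182  0.0179]
 [ 0.5347 -0.3049  0.0475]
 [ 0.5435 -0.2907  0.0528]]
```

View pics/w5.png

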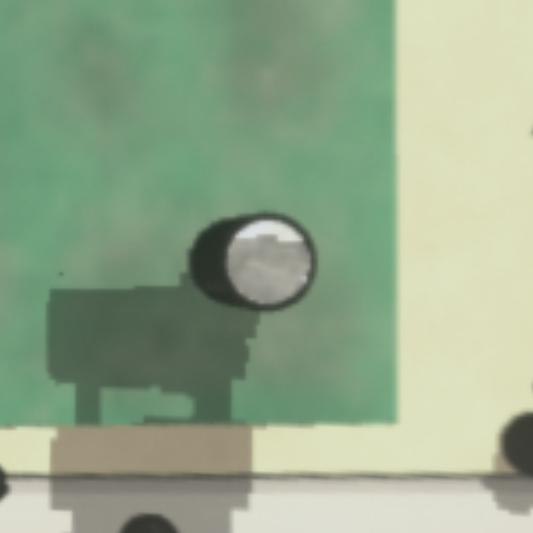

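The capacitor stands unmoved at (269,262), which is (0.5294, -0.3037). The pads passed over its top, so I'll grip deeper.

```bash
python3 -m handwheel '[{"linear":[0.15,0.05,0],"angular":[0,0,0]},{"linear":[0.15,0.05,0],"angular":[0,0,0]},{"linear":[0.15,0.05,4],"angular":[0,0,0]},{"linear":[0.15,0.05,9],"angular":[0,0,0]},{"linear":[0.15,0.05,13],"angular":[0,0,0]},{"linear":[0.15,0.05,16],"angular":[0,0,0]},{"linear":[0.15,0.05,18],"angular":[0,0,0]},{"linear":[0.15,0.05,18.6],"angular":[0,0,0]},{"linear":[0.15,0.05,18.6],"angular":[0,0,0]},{"linear":[0.15,0.05,18.6],"angular":[0,0,0]}]' 0.25
python3 -m handwheel '[{"linear":[0,0,0],"angular":[0,0,0]},{"linear":[0,0,0],"angular":[0,0,0]},{"linear":[0,0,0],"angular":[0,0,0]},{"linear":[0,0,0],"angular":[0,0,0]},{"linear":[0,0,0],"angular":[0,0,0]},{"linear":[0,0,0],"angular":[0,0,0]}]' 0.8
```

```text
time_s: 19.52
position: [0.5307, -0.3046, 0.025]
ee_rot: [[-0.001, 1.0, 0.002], [1.0, 0.001, -0.001], [-0.001, 0.002, -1.0]]
contact_force: [-0.5, -0.2, -0.7]
width: 0.0659
grip_force: 0.0
time_s: 20.27
position: [0.5298, -0.3041, 0.0238]
ee_rot: [[-0.001, 1.0, -0.0], [1.0, 0.001, 0.0], [0.0, -0.0, -1.0]]
contact_force: [0.3, -0.5, 1.3]
width: 0.0267
grip_force: 30.0
```

Width is 26.7 mm against a 30 mm body, so it's still on the rounded shoulder. I'll reopen and go 6 mm deeper.

```bash
python3 -m handwheel '[{"linear":[0,0,0],"angular":[0,0,0]},{"linear":[0,0,0],"angular":[0,0,0]},{"linear":[0,0,0],"angular":[0,0,0]},{"linear":[0,0,0.3],"angular":[0,0,0]},{"linear":[0,0,0.6],"angular":[0,0,0]},{"linear":[0,0,0.6],"angular":[0,0,0]},{"linear":[0,0,0.6],"angular":[0,0,0]}]' 0.25
python3 -m handwheel '[{"linear":[0,0,0],"angular":[0,0,0]},{"linear":[0,0,0],"angular":[0,0,0]},{"linear":[0,0,0],"angular":[0,0,0]},{"linear":[0,0,0],"angular":[0,0,0]},{"linear":[0,0,0],"angular":[0,0,0]},{"linear":[0,0,0],"angular":[0,0,0]}]' 0.8
```

```text
time_s: 21.15
position: [0.5299, -0.304, 0.0177]
ee_rot: [[-0.001, 1.0, -0.0], [1.0, 0.001, 0.0], [0.0, -0.0, -1.0]]
contact_force: [-0.0, -0.7, 0.4]
width: 0.0659
grip_force: 0.0
time_s: 21.9
position: [0.5299, -0.304, 0.0178]
ee_rot: [[-0.001, 1.0, -0.0], [1.0, 0.001, 0.0], [0.0, -0.0, -1.0]]
contact_force: [0.8, -0.3, 0.5]
width: 0.0286
grip_force: 30.0
```

```bash
python3 -m handwheel '[{"linear":[0,0,-1],"angular":[0,0,0]},{"linear":[0,0,-4],"angular":[0,0,0]},{"linear":[0,0,-9],"angular":[0,0,0]},{"linear":[0,0,-14],"angular":[0,0,0]},{"linear":[0,0,-18],"angular":[0,0,0]},{"linear":[0,0,-18],"angular":[0,0,0]},{"linear":[0,0,-18],"angular":[0,0,0]}]' 0.8
python3 -m handwheel '[{"linear":[3,-0.2,0],"angular":[0,0,0]},{"linear":[8,-0.5,0],"angular":[0,0,0]},{"linear":[14,-1,0],"angular":[0,0,0]},{"linear":[20,-1.4,0],"angular":[0,0,0]},{"linear":[26,-1.8,0],"angular":[0,0,0]},{"linear":[32,-2.2,0],"angular":[0,0,0]},{"linear":[38,-2.6,0],"angular":[0,0,0]},{"linear":[44,-3,0],"angular":[0,0,0]},{"linear":[50,-3.4,0],"angular":[0,0,0]},{"linear":[56,-3.9,0],"angular":[0,0,0]},{"linear":[62,-4.2,0],"angular":[0,0,0]},{"linear":[66.1,-4.5,0],"angular":[0,0,0]}]' 0.8
python3 -m handwheel '[{"linear":[0,0,0],"angular":[0,0,0]},{"linear":[0,0,0],"angular":[0,0,0]},{"linear":[0,0,0],"angular":[0,0,0]}]' 0.8
python3 - <<'E'
from h import *
to(.4848,.3575,.1,0)
rectify("pics/w6.png",.047,.4845,.357,.07,.00025)
E
```

```text
time_s: 22.78
position: [0.5293, -0.3036, 0.1973]
ee_rot: [[-0.001, 1.0, -0.001], [1.0, 0.001, 0.001], [0.001, -0.001, -1.0]]
contact_force: [0.2, 1.0, -1.2]
width: 0.0283
grip_force: 30.0
time_s: 24.28
position: [0.4822, 0.3599, 0.1958]
ee_rot: [[-0.004, 1.0, -0.003], [1.0, 0.004, -0.001], [-0.001, -0.003, -1.0]]
contact_force: [-0.3, -1.0, -0.2]
width: 0.0287
grip_force: 30.0
time_s: 24.65
position: [0.4847, 0.3546, 0.1974]
ee_rot: [[0.002, 1.0, -0.001], [1.0, -0.002, -0.002], [-0.002, -0.001, -1.0]]
contact_force: [-0.4, 0.3, -0.3]
width: 0.0287
grip_force: 30.0
lin [0.31 0.02 9.74] rz(tool) -0.1 yaw now -0.1 tilt fix(tool deg) [-0.04  0.11 -0.  ] q7 -27.0 t 24.65 pos [0.4847 0.3546 0.1974] F [-0.4  0.3 -0.3] w 0.0287 29.97269679166493
```

View pics/w6.png

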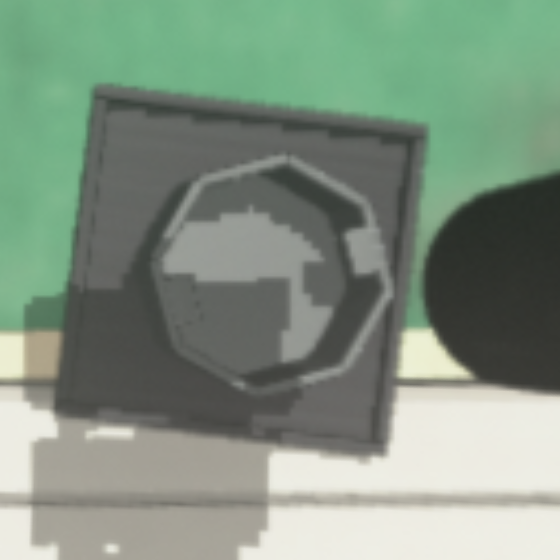

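The pot mouth is centred at (271,274), about (0.485, 0.358). The capacitor's dark shape is on the right, still held. Next I descend over the pot.

```bash
python3 -m handwheel '[{"linear":[0.34,0.03,1],"angular":[0,0,0]},{"linear":[0.34,0.03,4],"angular":[0,0,0]},{"linear":[0.34,0.03,8],"angular":[0,0,0]},{"linear":[0.34,0.03,11],"angular":[0,0,0]},{"linear":[0.34,0.03,12],"angular":[0,0,0]},{"linear":[0.34,0.03,12],"angular":[0,0,0]},{"linear":[0.34,0.03,12],"angular":[0,0,0]}]' 0.8
python3 - <<'E'
from h import *
to(.485,.358,.05,0)
E
```

```text
time_s: 25.58
position: [0.4856, 0.3608, 0.079]
ee_rot: [[-0.001, 1.0, 0.002], [1.0, 0.001, 0.001], [0.001, 0.002, -1.0]]
contact_force: [0.3, -0.3, -0.5]
width: 0.0285
grip_force: 30.0
lin [-0.28 -0.06  2.9 ] rz(tool) 0.0 yaw now 0.0 tilt fix(tool deg) [ 0.11 -0.08 -0.  ] q7 -24.0 t 25.575 pos [0.4856 0.3608 0.079 ] F [ 0.3 -0.3 -0.5] w 0.0285 29.972881542998948
```

```bash
python3 -m handwheel '[{"linear":[-0.25,-0.05,0],"angular":[0,0,0]},{"linear":[-0.25,-0.05,0],"angular":[0,0,0]},{"linear":[-0.25,-0.05,0.5],"angular":[0,0,0]},{"linear":[-0.25,-0.05,1.2],"angular":[0,0,0]},{"linear":[-0.25,-0.05,1.8],"angular":[0,0,0]},{"linear":[-0.25,-0.05,2.4],"angular":[0,0,0]},{"linear":[-0.25,-0.05,2.8],"angular":[0,0,0]},{"linear":[-0.25,-0.05,2.8],"angular":[0,0,0]},{"linear":[-0.25,-0.05,2.8],"angular":[0,0,0]}]' 0.8
```

```text
time_s: 26.7
position: [0.4844, 0.3579, 0.05]
ee_rot: [[-0.001, 1.0, 0.0], [1.0, 0.001, 0.0], [0.0, 0.0, -1.0]]
contact_force: [-0.1, -0.5, -0.3]
width: 0.0285
grip_force: 30.0
```

```bash
python3 -m handwheel '[{"linear":[0,0,0.1],"angular":[0,0,0]},{"linear":[0,0,0.15],"angular":[0,0,0]},{"linear":[0,0,0.15],"angular":[0,0,0]}]' 0.8 | grep -E "pos|force"
python3 -m handwheel '[{"linear":[0,0,0.15],"angular":[0,0,0]},{"linear":[0,0,0.15],"angular":[0,0,0]},{"linear":[0,0,0.15],"angular":[0,0,0]},{"linear":[0,0,0.15],"angular":[0,0,0]}]' 0.2 | grep -E "pos|force|wid"
python3 -m handwheel '[{"linear":[0,0,-1],"angular":[0,0,0]},{"linear":[0,0,-4],"angular":[0,0,0]},{"linear":[0,0,-9],"angular":[0,0,0]},{"linear":[0,0,-14],"angular":[0,0,0]},{"linear":[0,0,-17],"angular":[0,0,0]},{"linear":[0,0,-17],"angular":[0,0,0]},{"linear":[0,0,-17],"angular":[0,0,0]},{"linear":[0,0,-17],"angular":[0,0,0]}]' 0.2
python3 - <<'E'
from h import *
for n in("top","side"):
    c=camera(n);P=pts(c);z=c["z_map"]
    m=(np.hypot(P[...,0]-.485,P[...,1]-.358)<.05)&(z>0)&(P[...,2]>.055)&(P[...,2]<.12);Q=P[m];print(n,m.sum(),np.percentile(Q,[2,50,98],axis=0).round(4) if m.sum() else 0)
rectify("pics/w7.png",.067,.4845,.357,.06,.00025)
to(.485,.2015,.2,0)
E
```

```text
position: [0.4842, 0.3579, 0.0483]
contact_force: [-0.3, 0.3, -0.6]
grip_force: 30.0
position: [0.4842, 0.3579, 0.0469]
contact_force: [0.7, 0.7, -0.1]
width: 0.0661
grip_force: 0.0
time_s: 28.58
position: [0.4833, 0.3573, 0.2155]
ee_rot: [[-0.001, 1.0, -0.002], [1.0, 0.001, -0.002], [-0.002, -0.002, -1.0]]
contact_force: [-0.5, -0.1, -1.1]
width: 0.0709
grip_force: 0.0
top 68 [[0.4681 0.3446 0.056 ]
 [0.4806 0.3577 0.067 ]
 [0.4942 0.3705 0.0723]]
side 83 [[0.4701 0.341  0.0555]
 [0.486  0.353  0.065 ]
 [0.4979 0.3701 0.0692]]
lin [-15.6    0.12   1.61] rz(tool) 0.0 yaw now 0.0 tilt fix(tool deg) [-0.08  0.07  0.  ] q7 -27.0 t 28.725 pos [0.4838 0.3575 0.2159] F [0.6 0.3 0.4] w 0.0703 0.0
```

View pics/w7.png

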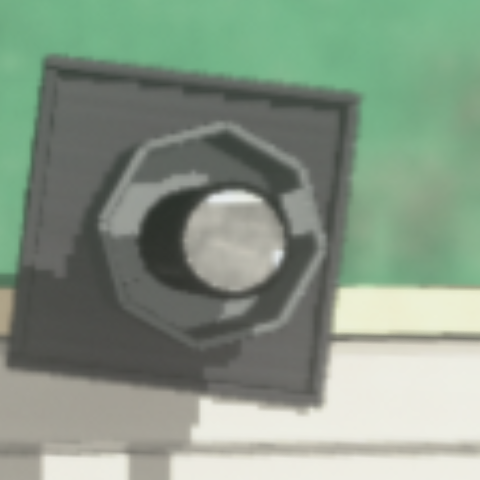

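The capacitor stands upright in the pot, with its top at (235,240) and z = 0.067. That was one picture over the allowance of ten, so I'll work from numbers only from here. Next is the lid, with the fingers along y to avoid the box.

```bash
python3 -m handwheel '[{"linear":[-2,0,0],"angular":[0,0,-9]},{"linear":[-4,0,0],"angular":[0,0,-18]},{"linear":[-6,0,0],"angular":[0,0,-27]},{"linear":[-8,0,0],"angular":[0,0,-36]},{"linear":[-10,0,0],"angular":[0,0,-45]},{"linear":[-12,0,0],"angular":[0,0,-54]},{"linear":[-14,0,0],"angular":[0,0,-63]},{"linear":[-15.6,0.1,0],"angular":[0,0,-72]},{"linear":[-15.6,0.1,0],"angular":[0,0,-81]},{"linear":[-15.6,0.1,0],"angular":[0,0,-90]},{"linear":[-15.6,0.1,4],"angular":[0,0,-90]},{"linear":[-15.6,0.1,4],"angular":[0,0,-90]}]' 0.25
python3 -m handwheel '[{"linear":[0,0,0],"angular":[0,0,0]},{"linear":[0,0,0],"angular":[0,0,0]}]' >/dev/null
python3 - <<'E'
from h import *
to(.485,.2015,.012,90)
rectify("pics/w8.png",.009,.485,.2015,.05,.0002); g=cv2.cvtColor(np.load("wr.npy"),cv2.COLOR_RGB2GRAY)
c=cv2.HoughCircles(cv2.medianBlur(g,7),cv2.HOUGH_GRADIENT,1.5,60,param1=60,param2=20,minRadius=130,maxRadius=150)
if c is not None:
  for u,v,r in c[0][:4]: print("plate",(.535-v*.0002).round(4),(.2515-u*.0002).round(4),r*.2)
rectify("pics/w9.png",.035,.485,.2015,.05,.0002); g=cv2.cvtColor(np.load("wr.npy"),cv2.COLOR_RGB2GRAY)
c=cv2.HoughCircles(cv2.medianBlur(g,5),cv2.HOUGH_GRADIENT,1.5,40,param1=50,param2=15,minRadius=40,maxRadius=50)
if c is not None:
  for u,v,r in c[0][:4]: print("knob",(.535-v*.0002).round(4),(.2515-u*.0002).round(4),r*.2)
for n in("top","side"):
    c=camera(n);P=pts(c);z=c["z_map"]
    for nm,x,y,a,b,r in(("lid",.485,.2015,.026,.05,.02),("low",.595,.087,.042,.06,.045)):
        m=(np.hypot(P[...,0]-x,P[...,1]-y)<r)&(z>0)&(P[...,2]>a)&(P[...,2]<b);Q=P[m]
        if m.sum(): l=np.percentile(Q,[3,97],axis=0); print(n,nm,m.sum(),l.mean(0).round(4),np.ptp(l,axis=0).round(3))
E
```

```text
time_s: 30.22
position: [0.4834, 0.2005, 0.1747]
ee_rot: [[-1.0, -0.001, -0.006], [-0.0, 1.0, -0.003], [0.006, -0.003, -1.0]]
contact_force: [-0.6, -0.0, 0.5]
width: 0.0665
grip_force: 0.0
lin [ 0.14 -0.09 16.59] rz(tool) 0.0 yaw now 90.0 tilt fix(tool deg) [0.05 0.11 0.  ] q7 53.0 t 30.475 pos [0.4861 0.2023 0.1779] F [-0.4  0.1  0.5] w 0.0661 0.0
plate 0.4812 0.234 29.810001
plate 0.4806 0.246 29.48
plate 0.4395 0.1704 29.810001
knob 0.455 0.1773 8.4800005
knob 0.4742 0.2049 8.84
knob 0.4866 0.2028 8.84
knob 0.4641 0.192 8.84
top low 66 [0.5939 0.0883 0.0482] [0.056 0.055 0.01 ]
side lid 31 [0.4855 0.2016 0.0327] [0.016 0.015 0.01 ]
side low 119 [0.5957 0.0856 0.0466] [0.057 0.056 0.008]
```

Lid knob is at (0.4855, 0.202), and the lower pot is at (0.5948, 0.087). Both agree with the other readings, so I'll grip the knob.

```bash
python3 -m handwheel '[{"linear":[0.06,-0.03,3],"angular":[0,0,0]},{"linear":[0.06,-0.03,8],"angular":[0,0,0]},{"linear":[0.06,-0.03,11],"angular":[0,0,0]},{"linear":[0.06,-0.03,12],"angular":[0,0,0]},{"linear":[0.06,-0.03,12],"angular":[0,0,0]},{"linear":[0.06,-0.03,14],"angular":[0,0,0]},{"linear":[0.06,-0.03,15.6],"angular":[0,0,0]},{"linear":[0.06,-0.03,16.4],"angular":[0,0,0]},{"linear":[0.06,-0.03,16.4],"angular":[0,0,0]},{"linear":[0.06,-0.03,16.4],"angular":[0,0,0]}]' 0.25
python3 -m handwheel '[{"linear":[0,0,0],"angular":[0,0,0]},{"linear":[0,0,0],"angular":[0,0,0]},{"linear":[0,0,0],"angular":[0,0,0]},{"linear":[0,0,0],"angular":[0,0,0]},{"linear":[0,0,0],"angular":[0,0,0]},{"linear":[0,0,0],"angular":[0,0,0]}]' 0.95
```

```text
time_s: 31.92
position: [0.485, 0.2016, 0.0132]
ee_rot: [[-1.0, -0.001, 0.001], [-0.001, 1.0, 0.0], [-0.001, 0.0, -1.0]]
contact_force: [0.2, -0.0, -0.7]
width: 0.0661
grip_force: 0.0
time_s: 32.67
position: [0.4847, 0.2015, 0.0128]
ee_rot: [[-1.0, -0.001, -0.0], [-0.001, 1.0, 0.0], [0.0, 0.0, -1.0]]
contact_force: [0.3, 0.2, 0.2]
width: 0.0083
grip_force: 0.0
```

Missed over the top again, as with the capacitor: the pads only bite about 25 mm behind the reported TCP. I'll reopen, check the lid and lower gently while watching the force.

```bash
python3 -m handwheel '[{"linear":[0,0,0],"angular":[0,0,0]},{"linear":[0,0,0],"angular":[0,0,0]},{"linear":[0,0,0],"angular":[0,0,0]},{"linear":[0,0,0],"angular":[0,0,0]},{"linear":[0,0,0],"angular":[0,0,0]}]' 0.4 | grep -E "time|wid"
python3 - <<'E'
from h import *
c=camera("wrist"); o=sensors.get_obs()
np.savez("wl.npz",**{k:v for k,v in c.items()})
z=c["z_map"]; v,u=np.indices(z.shape); x=(u-c["cx"])/c["fx"]; y=(v-c["cy"])/c["fy"]; th=np.hypot(x,y); s=np.tan(th)/np.maximum(th,1e-9)
C=np.stack([x*s*z,-y*s*z,-z],-1); M=np.array(c["mount"]); T=C@M[:3,:3].T+M[:3,3]; W=T@np.array(o["ee_rot"]).T+o["position"]
for a,b in((.003,.013),(.013,.02),(.02,.026),(.026,.032),(.032,.042)):
    m=(z>0)&(np.hypot(W[...,0]-.485,W[...,1]-.2015)<.033)&(W[...,2]>a)&(W[...,2]<b); Q=W[m]
    print(a,b,m.sum(),np.percentile(Q,[3,50,97],axis=0).round(4).tolist() if m.sum() else "")
# fingers in tool frame: lowest points
m=(z>0)&(abs(T[...,0])<.03)&(abs(T[...,1])>.02)&(abs(T[...,1])<.065)&(T[...,2]>-.06)&(T[...,2]<.02)
Q=T[m]; print("finger-ish tool z hist",np.histogram(Q[:,2],bins=np.arange(-.06,.021,.005)))
E
```

```text
time_s: 33.3
width: 0.0526
0.003 0.013 4956 [[0.4601, 0.1783, 0.0067], [0.4785, 0.2024, 0.0084], [0.5081, 0.2268, 0.0097]]
0.013 0.02 149 [[0.4768, 0.1946, 0.0131], [0.4782, 0.2024, 0.0165], [0.4828, 0.2104, 0.0197]]
0.02 0.026 140 [[0.4768, 0.1943, 0.0201], [0.4783, 0.2026, 0.023], [0.4829, 0.2105, 0.0258]]
0.026 0.032 149 [[0.4769, 0.1944, 0.0262], [0.4781, 0.2024, 0.0291], [0.483, 0.2107, 0.0318]]
0.032 0.042 1085 [[0.4768, 0.1725, 0.0329], [0.4839, 0.2028, 0.0346], [0.4929, 0.2304, 0.0413]]
finger-ish tool z hist (array([ 554,  581,  614,  606,  433,  377,  347,   89,    0,    0,    0,
          0,  708,  314, 9033,  436]), array([-6.00000000e-02, -5.50000000e-02, -5.00000000e-02, -4.50000000e-02,
       -4.00000000e-02, -3.50000000e-02, -3.00000000e-02, -2.50000000e-02,
       -2.00000000e-02, -1.50000000e-02, -1.00000000e-02, -5.00000000e-03,
       -2.77555756e-17,  5.00000000e-03,  1.00000000e-02,  1.50000000e-02,
        2.00000000e-02]))
```

Wrist depth shows the fingertips actually end about 23 mm behind the reported TCP. The lid is undisturbed at (0.485, 0.2025). I'll go down 19 mm, which leaves the tips at about z = 0.017, above the plate.

```bash
python3 -m handwheel '[{"linear":[0,0.05,0.5],"angular":[0,0,0]},{"linear":[0,0.05,1],"angular":[0,0,0]},{"linear":[0,0.05,1.5],"angular":[0,0,0]},{"linear":[0,0.05,1.9],"angular":[0,0,0]},{"linear":[0,0.05,1.9],"angular":[0,0,0]},{"linear":[0,0.05,1.9],"angular":[0,0,0]}]' 0.4
python3 -m handwheel '[{"linear":[0,0,0],"angular":[0,0,0]},{"linear":[0,0,0],"angular":[0,0,0]},{"linear":[0,0,0],"angular":[0,0,0]},{"linear":[0,0,0],"angular":[0,0,0]},{"linear":[0,0,0],"angular":[0,0,0]},{"linear":[0,0,0],"angular":[0,0,0]}]' 0.95
```

```text
time_s: 34.1
position: [0.4847, 0.202, -0.0062]
ee_rot: [[-1.0, -0.001, 0.0], [-0.001, 1.0, 0.0], [-0.0, 0.0, -1.0]]
contact_force: [0.6, -0.7, -0.0]
width: 0.0533
grip_force: 0.0
time_s: 34.85
position: [0.4847, 0.2021, -0.0061]
ee_rot: [[-1.0, -0.001, 0.0], [-0.001, 1.0, 0.0], [-0.0, 0.0, -1.0]]
contact_force: [0.5, 1.0, 1.4]
width: 0.0169
grip_force: 30.3
```

```bash
python3 -m handwheel '[{"linear":[0,0,-1],"angular":[0,0,0]},{"linear":[0,0,-4],"angular":[0,0,0]},{"linear":[0,0,-9],"angular":[0,0,0]},{"linear":[0,0,-13],"angular":[0,0,0]},{"linear":[-2,-2.1,-14],"angular":[0,0,8]},{"linear":[-5,-5.2,-14],"angular":[0,0,16]},{"linear":[-8,-8.3,-14],"angular":[0,0,24]},{"linear":[-10,-10.4,-14],"angular":[0,0,32]},{"linear":[-11,-11.5,-14],"angular":[0,0,40]},{"linear":[-11,-11.5,-14],"angular":[0,0,40]},{"linear":[-11,-11.5,-14],"angular":[0,0,40]},{"linear":[-11,-11.5,-14],"angular":[0,0,40]}]' 0.95
python3 -m handwheel '[{"linear":[0,0,0],"angular":[0,0,0]},{"linear":[0,0,0],"angular":[0,0,0]}]' 0.95 >/dev/null
python3 - <<'E'
from h import *
o=sensors.get_obs(); c=camera("wrist")
z=c["z_map"]; v,u=np.indices(z.shape); x=(u-c["cx"])/c["fx"]; y=(v-c["cy"])/c["fy"]; th=np.hypot(x,y); s=np.tan(th)/np.maximum(th,1e-9)
C=np.stack([x*s*z,-y*s*z,-z],-1); M=np.array(c["mount"]); T=C@M[:3,:3].T+M[:3,3]; W=T@np.array(o["ee_rot"]).T+o["position"]
m=(z>0)&(np.hypot(W[...,0]-.595,W[...,1]-.087)<.045)&(W[...,2]>.043)&(W[...,2]<.055); Q=W[m]
print("low rim wrist",m.sum(),np.percentile(Q,[2,98],axis=0).round(4).tolist())
m=(z>0)&(np.hypot(T[...,0],T[...,1])<.04)&(T[...,2]>-.02)&(T[...,2]<.03); Q=T[m]
print("lid in tool",m.sum(),np.percentile(Q,[2,50,98],axis=0).round(4).tolist())
for n in("top","side"):
    c=camera(n);P=pts(c);z=c["z_map"]
    m=(np.hypot(P[...,0]-.595,P[...,1]-.087)<.045)&(z>0)&(P[...,2]>.042)&(P[...,2]<.058);Q=P[m]
    if m.sum(): l=np.percentile(Q,[3,97],axis=0); print(n,m.sum(),l.mean(0).round(4),np.ptp(l,axis=0).round(3))
to(.5948,.087,.037,50)
E
```

```text
time_s: 36.35
position: [0.594, 0.0882, 0.1339]
ee_rot: [[-0.768, 0.64, -0.001], [0.64, 0.768, 0.001], [0.001, 0.0, -1.0]]
contact_force: [-0.4, 0.1, -1.0]
width: 0.0173
grip_force: 30.3
low rim wrist 698 [[0.5671, 0.0599, 0.0436], [0.6204, 0.1159, 0.0487]]
lid in tool 3600 [[-0.0231, -0.0238, -0.0171], [0.0137, 0.0011, -0.0144], [0.0265, 0.0262, -0.0121]]
side 115 [0.5953 0.0855 0.0463] [0.056 0.056 0.007]
lin [-0.01 -0.01  9.68] rz(tool) 0.1 yaw now 50.1 tilt fix(tool deg) [ 0. -0.  0.] q7 37.0 t 36.75 pos [0.5947 0.0872 0.1338] F [-0.4  0.6 -0.9] w 0.0172 30.318980673328042
```

```bash
python3 -m handwheel '[{"linear":[0,0,3],"angular":[0,0,0]},{"linear":[0,0,6],"angular":[0,0,0]},{"linear":[0,0,8],"angular":[0,0,0]},{"linear":[0,0,8.8],"angular":[0,0,0]},{"linear":[0,0,9.2],"angular":[0,0,0]},{"linear":[0,0,9.4],"angular":[0,0,0]},{"linear":[0,0,9.6],"angular":[0,0,0]},{"linear":[0,0,9.6],"angular":[0,0,0]},{"linear":[0,0,9.6],"angular":[0,0,0]}]' 0.95
```

```text
time_s: 37.88
position: [0.595, 0.0871, 0.0381]
ee_rot: [[-0.767, 0.642, 0.0], [0.642, 0.767, 0.0], [-0.0, 0.0, -1.0]]
contact_force: [0.3, -0.2, -1.2]
width: 0.017
grip_force: 30.3
```

```bash
python3 -m handwheel '[{"linear":[0,0,0.1],"angular":[0,0,0]},{"linear":[0,0,0.15],"angular":[0,0,0]},{"linear":[0,0,0.15],"angular":[0,0,0]}]' 0.95
python3 -m handwheel '[{"linear":[0,0,0.15],"angular":[0,0,0]},{"linear":[0,0,0.15],"angular":[0,0,0]},{"linear":[0,0,0.15],"angular":[0,0,0]},{"linear":[0,0,0.15],"angular":[0,0,0]}]' 0.5
python3 -m handwheel '[{"linear":[0,0,-1],"angular":[0,0,0]},{"linear":[0,0,-4],"angular":[0,0,0]},{"linear":[0,0,-9],"angular":[0,0,0]},{"linear":[0,0,-14],"angular":[0,0,0]},{"linear":[0,0,-14],"angular":[0,0,0]},{"linear":[-6,0,-14],"angular":[0,0,0]},{"linear":[-6,0,-14],"angular":[0,0,0]},{"linear":[-6,0,-14],"angular":[0,0,0]}]' 0.5 | grep -E "time|pos"
python3 - <<'E'
from h import *
o=sensors.get_obs(); c=camera("wrist")
z=c["z_map"]; v,u=np.indices(z.shape); x=(u-c["cx"])/c["fx"]; y=(v-c["cy"])/c["fy"]; th=np.hypot(x,y); s=np.tan(th)/np.maximum(th,1e-9)
C=np.stack([x*s*z,-y*s*z,-z],-1); M=np.array(c["mount"]); T=C@M[:3,:3].T+M[:3,3]; W=T@np.array(o["ee_rot"]).T+o["position"]
def rep(n,W,z):
    for nm,cx,cy,a,b,r in(("plate",.595,.087,.049,.057,.04),("knobtop",.595,.087,.07,.085,.025),("cap",.485,.358,.06,.08,.03),("pot",.485,.358,.04,.053,.045)):
        m=(z>0)&(np.hypot(W[...,0]-cx,W[...,1]-cy)<r)&(W[...,2]>a)&(W[...,2]<b); Q=W[m]
        if m.sum()>20:
            A=np.c_[Q[:,:2]-[cx,cy],np.ones(len(Q))]; f=np.linalg.lstsq(A,Q[:,2],rcond=None)[0]; l=np.percentile(Q,[2,98],axis=0)
            print(n,nm,m.sum(),"mid",l.mean(0).round(4),"ext",np.ptp(l,axis=0).round(4),"tilt",f[:2].round(3),"z",f[2].round(4))
rep("wrist",W,z)
for n in("top","side"): c=camera(n); rep(n,pts(c),c["z_map"])
E
```

```text
time_s: 38.25
position: [0.595, 0.0871, 0.0368]
ee_rot: [[-0.767, 0.642, 0.001], [0.642, 0.767, 0.0], [-0.0, 0.0, -1.0]]
contact_force: [-1.7, 0.6, 5.5]
width: 0.0173
grip_force: 30.4
time_s: 38.75
position: [0.5948, 0.0871, 0.0347]
ee_rot: [[-0.767, 0.642, -0.0], [0.642, 0.767, 0.0], [0.0, -0.0, -1.0]]
contact_force: [-0.4, -1.0, 0.5]
width: 0.0442
grip_force: 0.0
time_s: 39.75
position: [0.6398, 0.0487, 0.1739]
wrist plate 2541 mid [0.5961 0.0879 0.0513] ext [0.0498 0.0499 0.0033] tilt [ 0. -0.] z 0.0513
wrist knobtop 372 mid [0.596  0.0882 0.0769] ext [0.0158 0.0158 0.0037] tilt [ 0.032 -0.045] z 0.0773
top cap 60 mid [0.4822 0.3587 0.0681] ext [0.0236 0.0278 0.0128] tilt [ 0.052 -0.114] z 0.0675
top pot 82 mid [0.4833 0.3586 0.0464] ext [0.0563 0.0579 0.012 ] tilt [-0.012 -0.014] z 0.0462
side plate 201 mid [0.5952 0.0862 0.052 ] ext [0.0507 0.0524 0.0059] tilt [-0.002  0.009] z 0.0517
side knobtop 40 mid [0.5955 0.087  0.0749] ext [0.0163 0.0168 0.0091] tilt [-0.007  0.245] z 0.0761
side cap 69 mid [0.4842 0.3561 0.0647] ext [0.0277 0.0294 0.0076] tilt [-0.016  0.026] z 0.0652
side pot 108 mid [0.4845 0.3568 0.0463] ext [0.0581 0.0586 0.0119] tilt [ 0.007 -0.004] z 0.045
```

The lid plate is flat at z = 0.0515 (expected 0.052) and centred on the lower pot, the pot and capacitor are in the tray, and the gripper is clear. Handing in.

```bash
python3 -c "
from h import *
print(env.job_done())"
```

```text
the job is handed in; nothing more can be done
None
```

The job is handed in and final measurements show the upper pot upright in the tray, the large capacitor upright inside it and the lid flat on the lower pot; I gave the small capacitors and the counter clearance but didn't re-measure them, no verdict came back, and I viewed 11 pictures, one over the limit of 10.

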